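Lock up the cutter chest

ROBOT

A 6-joint arm with a two-finger parallel gripper is mounted at the origin on the work surface. World frame = base frame: x ahead of the robot, y to its left, z up, the work surface at z = 0. Lengths are in m, angles in degrees, forces in N, time in s.
With the tool pointing down it reaches from about 0.35 to 0.875 m from the base axis. Payload 4.2 kg.
Tool frame: the origin (TCP) lies midway between the tips of the shut fingers; the grasp point (between the pads) lies 19 mm behind it; z points along the fingers, y is the line along which they close (so a half turn about z gives the same grasp; the last joint's range is limited). The gripper opens to 87 mm and grips with 3 to 60 N. Pads are 19 mm wide; open, the fingers measure 117 mm over their backs; the gripper's body (75 mm by 190 mm) begins 51 mm behind the grasp point.
Start: joints at [86.952, 22.042, 0.453, 0, -68.411, -14.817], TCP at [0.192, 0.595, 0.223] pointing down, gripper open.
Joint ranges: [-179.83, 179.83], [-69.29, 118.12], [-61.27, 80.66], [-181.25, 117.63], [-171.15, -9.14], [-177.46, 177.46]. Speed limits (degrees/s): [159.86, 159.86, 180, 180, 180, 180].

INTERFACE

Orientations are given as a 3x3 rotation matrix whose columns are the frame's x, y, z axes.
In Python, from station import r, cam, ticket, sense gives the robot as it stands (r), with the cameras (cam), the job (ticket) and the readings as plain functions.
- The arm moves only by the tool steer_hand, called after ">>>" as name(argument=value, ...) on one line, values as JSON. Schema: {"type":"object","properties":{"increments":{"type":"array","items":{"type":"object","properties":{"aperture":{"type":"number"},"pos":{"type":"array","items":{"type":"number"},"minItems":3,"maxItems":3},"rot":{"type":"array","items":{"type":"number"},"minItems":3,"maxItems":3}},"additionalProperties":false,"required":["aperture"]},"minItems":1,"maxItems":8},"only":{"type":"string"},"quiet":{"type":"boolean"},"lines":{"type":"string"}},"required":["increments"],"additionalProperties":false}. increments is a list of rows, 1 to 8 of them, each an object with the fields aperture (the opening from 0.0 (shut) to 1.0 (fully open)), pos (a list: dx, dy, dz in cm), rot (a list: a rotation vector rx, ry, rz in units of 10 degrees); a field left out counts as zero (the opening has to be given); each row is the pose to reach, as a shift and turn from the pose commanded when the call began, along the tool's axes at that moment; what a row does not reach only later rows make up. A row lasts 1/10 s, in which the tool goes at most 0.05 m and 8.59 degrees, less where a joint would pass 70% of its speed; a pose out of reach is approached as far as the arm can. The fingers move at their own pace and stop on an object; the grip force is fixed at half the most. Time passes only in rows, so rows that do not move let the fingers close. The tool returns the time, the measured TCP pose, the force, the opening and the grip force at its end. only (a regular expression) keeps the lines of the reply that match it, lines (a string "A,B") keeps lines A to B, and quiet returns only ok. Input that does not fit is refused with a message, and nothing moves.
- sense(): the state, without advancing time (a new reading comes with each control period).
- cam.capture(name): name is "side" or "top"; returns a dict with "pixels" (420x560x3 uint8, red, green, blue), "z_map" (420x560 float32, m along the optical axis (not along the pixel's ray), 0 where there is no reading), "K" (3x3 intrinsics, pixels), "world_from_camera" (4x4, takes a point from camera to world coordinates). Camera axes: x right, y up, looking along -z (the intrinsics and any distortion apply to the point x, -y, -z); pixel columns grow to the right and rows downward; lengths in m; the calibration is good to about 2 mm. A picture is of the moment at which its call begins.
- ticket.finish_job(): hands the job in; it is judged then, once.
The state is a dict: "time_s": time; "joints": joint angles; "joint_velocities": joint speeds; "effort": joint torques, N m; "tcp_pos": TCP position; "ee_rot": TCP orientation; "wrist_force": force on the tool from outside, world axes, zero at the start; "moment": the same for the moment, N m; "gripper_width": opening from 0.0 (shut) to 1.0 (fully open); "gripper_force": force on a finger pad.
Only numpy, scipy, OpenCV 4.12 (cv2) and the standard library are available. Lean on these libraries where they do the work, as an engineer would, in place of code of your own. Each camera call takes 0.05 s, during which the arm holds its last target. There are 200 camera calls.

TASK

Lock up the blue cutter chest: close its lid fully, then swing the open padlock shackle round until its short leg stands over the hole in the lid's yellow tab, and push the shackle straight down until it clicks and stays down. Leave the tool holder, the milling cutter and the oil bottle standing where they are.

Things in the scene. Friction and masses are not known exactly. Their poses are not given: they have to be found in the camera images.
- chest: Blue steel chest fixed to the bench, 200 (its x) x 260 (its y) x 120 mm tall, open on top, cutters inside below the rim. Origin: centre of its underside; z up. The lid's hinge runs along its y at its +x rim (x = +100 mm, z = 120 mm); the padlock is on its -x face. Position and yaw differ every time.
- lid (a joint): Angle of the chest's lid, rad: 0 = fully closed (rests on a stop), grows as it opens; starts between 0.55 and 1.1. Stiff hinge: the lid stays at any angle and needs about 2 to 4 N at its front edge to push it down.
- lid_hinge (a point): Point on the hinge axis, middle of the lid's width; moves with the lid only by turning. The lid is a plate 204 mm long from the hinge, 264 mm wide, 12 mm thick, its lower face through the hinge axis; closed, its top is 132 mm above the bench.
- lid_edge (a point): Middle of the lid's front edge on its outer (upper) face, 204 mm from the hinge. From the lid's front a yellow tab, 4 mm thick and 38 mm wide (chest y -32 to +6 mm), sticks out 50 mm; it has a 17 mm square hole that lies 2 mm above the padlock's hole when the lid is closed (the tab's top is then 124 mm above the bench).
- padlock: Body of a big laminated padlock with a brass top, fixed upright on a bracket at the chest's front, 30 (x) x 62 (y) x 58 mm tall, its axes parallel to the chest's. Origin: centre of its top face, 118 mm above the bench, 35 mm in front of the chest wall. The shackle's long leg stands in it at y = +17 mm; this leg is the vertical axis the shackle swings about.
- padlock_hole (a point): Centre of the mouth of the hole for the short leg in the padlock's top (y = -17 mm): 15 mm square, 14 mm deep.
- shackle_swing (a joint): Swing of the shackle about its long leg, rad. At 0 the short leg is over the hole; positive = swung out, away from the chest: the short leg lies from the long leg along (-sin, -cos) in the chest's x, y. Starts at 0.9 to 1.7, range -0.5 to 2.4, light friction, no stop at 0. The short leg goes into the hole if within about 0.08 rad.
- shackle_press (a joint): How far the shackle is pushed down, m: 0 = raised (spring holds it up), 0.022 = home and locked. The resistance is about 3 N at first, climbs to 15 to 18 N between 0.007 and 0.011 where the pawl is met, then eases; past 0.018 the pawl snaps over and pulls it the rest of the way to 0.022 and keeps it there. Let go earlier, it springs back up.
- shackle_top (a point): Top of the shackle's crown, midway between its legs (17 mm from each leg axis). The shackle is an upright U of 9 mm round steel bar, legs 34 mm apart; raised, this point is 66.5 mm above the padlock's top face (184.5 mm above the bench); home it is 22 mm lower. The crown's straight part is 14 mm long. The point's y axis points from the short leg to the long leg.
- shackle_tip (a point): Lower end of the short leg; raised, it is 12 mm above the padlock's top face, 6 mm above the closed tab.
- tool_holder: Bystander: dark steel taper tool holder standing on its 64 mm flange, 112 mm tall. Origin: centre of its underside.
- shell_mill: Bystander: flat round milling cutter with brass-coloured teeth, about 88 mm across, 30 mm tall. Origin: centre of its underside.
- oil_bottle: Bystander: blue plastic bottle with yellow cap, 60 mm across, 130 mm tall. Origin: centre of its underside.

How it is judged (in metres and radians):
On the way:
1. the lid is fully closed (within 0.03 rad) with the shackle still up (value of joint lid below 0.03 rad and value of joint shackle_press below 0.015 m), for 0.1 s.
At the end, for the whole second after the job is handed in: The lid is closed to within 0.03 rad; the shackle is in line with the hole (within 0.13 rad) and at least 20.5 mm down, held there by the pawl alone; the three bystanders stand upright (within 0.2 rad) within 30 mm of where they began (value of joint lid below 0.03 rad and value of joint shackle_press above 0.0205 m and value of joint shackle_swing between -0.13 and 0.13 rad and distance of each of tool_holder, shell_mill, oil_bottle from where it was at the start of the episode below 0.03 m and angle between each of tool_holder, shell_mill, oil_bottle's own z axis and vertical below 0.2 rad); the robot touches nothing.
It fails at once if the shackle is pushed in (more than 15 mm) while the lid is still open (more than 0.1 rad) (value of joint shackle_press above 0.015 m and value of joint lid above 0.1 rad).
It fails at once if a bystander is knocked over (tilted more than 0.5 rad) (angle between any of tool_holder, shell_mill, oil_bottle's own z axis and vertical above 0.5 rad).
It also fails if it takes over 58 s, if anything falls off the work surface, if the arm or the gripper's body presses on something with over 40 N, if the wrist force passes 120 N, or if a joint passes its speed limit or range.

## Working session

There is one attempt and no reset: what is moved stays moved. The work goes in short steps, Python scripts to look and compute and a tool call to move; the robot and the scene stay as the last step left them, time stands still between calls to the robot, and variables do not carry over. Pictures are saved under pics/ and viewed, at most 10 in all, crops included, and the job is handed in when it is done.

```bash
ls; mkdir -p pics; cat > h.py <<'E'
import numpy as np, cv2
from station import r, cam, ticket, sense
def cap(n):
    c=cam.capture(n); np.savez('/tmp/%s.npz'%n,**c); return c
def load(n): return dict(np.load('/tmp/%s.npz'%n))
def pt(c,u,v,z=None):
    K=c['K']; d=c['z_map'][int(v),int(u)] if z is None else z
    p=np.array([(u-K[0,2])/K[0,0]*d,-(v-K[1,2])/K[1,1]*d,-d,1]); return (c['world_from_camera']@p)[:3]
def atz(c,u,v,zw):
    a=pt(c,u,v,1.0);o=c['world_from_camera'][:3,3]; return o+(a-o)*(zw-o[2])/(a[2]-o[2])
def cloud(c):
    K=c['K'];d=c['z_map'];v,u=np.mgrid[:420,:560]
    P=np.stack([(u-K[0,2])/K[0,0]*d,-(v-K[1,2])/K[1,1]*d,-d],-1)
    W=c['world_from_camera'];return P@W[:3,:3].T+W[:3,3]
def proj(c,p):
    W=c['world_from_camera'];q=W[:3,:3].T@(np.array(p)-W[:3,3]);K=c['K']
    return K[0,0]*q[0]/-q[2]+K[0,2],K[1,1]*-q[1]/-q[2]+K[1,2]
E
python3 - <<'E'
from h import *
for n in('top','side'):
    c=cap(n);cv2.imwrite(f'pics/{n}0.png',cv2.resize(c['pixels'][:,:,::-1],(800,600)))
    print(n,c['K'].round(1).tolist(),c['world_from_camera'].round(3).tolist())
s=sense();print(s['tcp_pos'],s['ee_rot'])
E
```

```text
pics
station.py
top [[446.7, 0.0, 274.4], [0.0, 446.7, 204.1], [0.0, 0.0, 1.0]] [[0.029, 0.992, -0.124, 0.461], [-1.0, 0.029, -0.009, -0.015], [-0.006, 0.124, 0.992, 1.137], [0.0, 0.0, 0.0, 1.0]]
side [[379.8, 0.0, 281.7], [0.0, 379.8, 206.4], [0.0, 0.0, 1.0]] [[0.806, 0.353, -0.476, 0.165], [-0.592, 0.502, -0.631, -0.59], [0.016, 0.79, 0.613, 0.665], [0.0, 0.0, 0.0, 1.0]]
[0.191535   0.59435053 0.22157821] [[ 9.51730383e-01 -3.06934879e-01 -5.07701736e-04]
 [-3.06935279e-01 -9.51728428e-01 -1.93222084e-03]
 [ 1.09871792e-04  1.99478485e-03 -9.99998004e-01]]
```

View pics/top0.png

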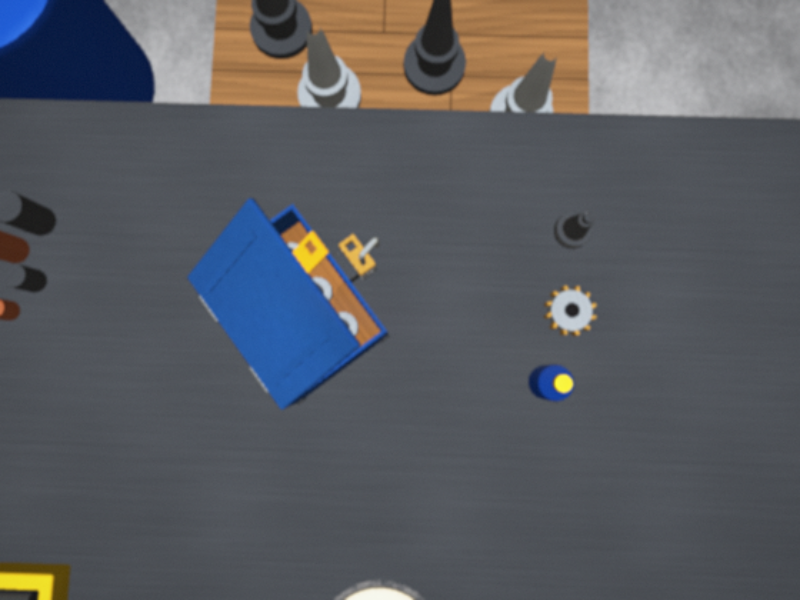

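View pics/side0.png

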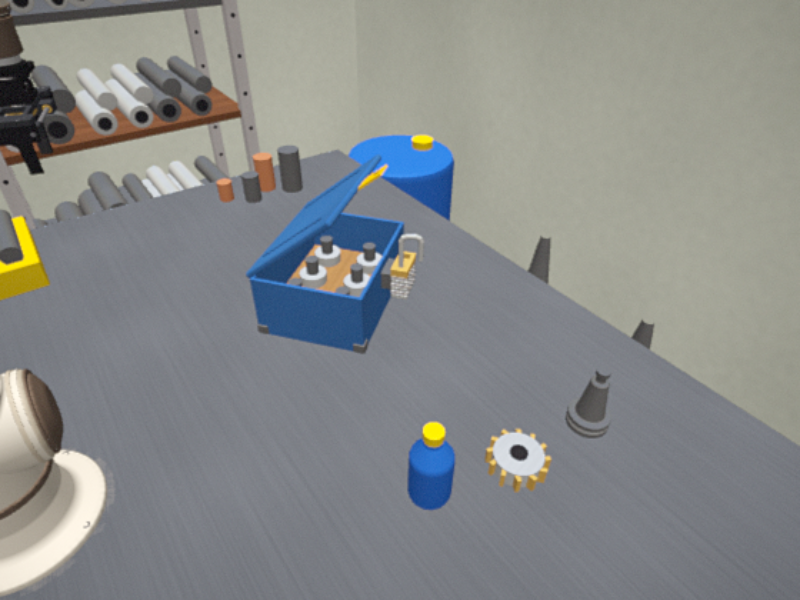

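The top view shows the chest around (285,300) with its front and padlock facing up-right: hole ~(350,245), shackle leg ~(365,250). The bystanders, at (575,230), (572,310) and (553,383), are well clear. Next I'll enlarge crops of both views.

```bash
python3 - <<'E'
from h import *
c=load('top');a=cv2.resize(c['pixels'][130:290,125:285,::-1],(600,600),interpolation=cv2.INTER_CUBIC)
c=load('side');b=cv2.resize(c['pixels'][150:220,250:320,::-1],(600,600),interpolation=cv2.INTER_CUBIC)
cv2.imwrite('pics/t1.png',a);cv2.imwrite('pics/s1.png',b)
E
```

```text
(no output)
```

View pics/t1.png

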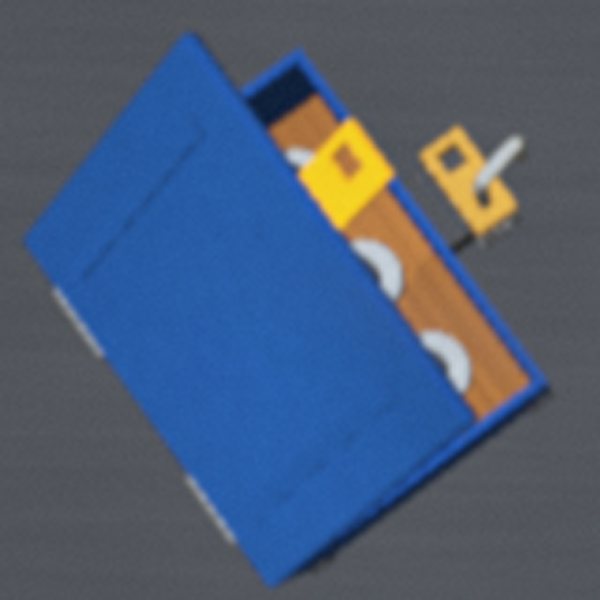

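View pics/s1.png

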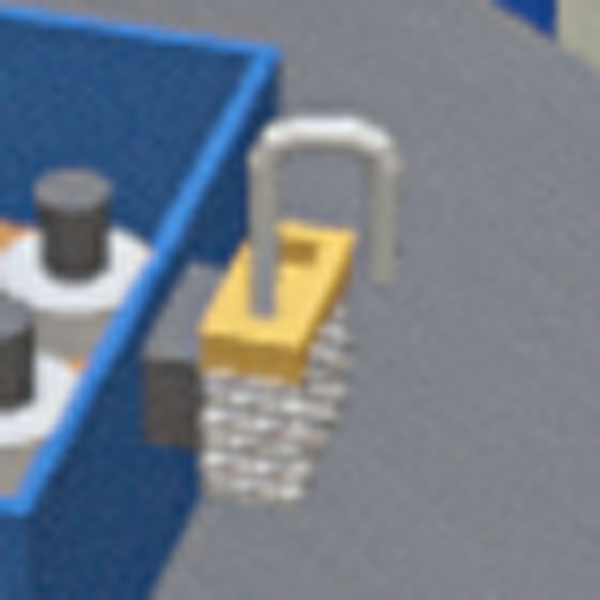

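The crops show the padlock top and hole at top-crop (452,155), and the rim corners at (300,48) and (548,385). In the side crop the short-leg tip is at (382,282), with the shackle swung out. Next I'll fit the pose, lid and swing from both views.

```bash
cat > fit.py <<'E'
from h import *
from scipy.optimize import least_squares
T,S=load('top'),load('side')
t=lambda x,y:(125+x/3.75-.37,130+y/3.75-.37)
s=lambda x,y:(250+x/8.571-.44,150+y/8.571-.44)
def lid(a,l,y,n=12): # l from hinge, n above lower face
    return (100-l*np.cos(a)+n*np.sin(a), y, 120+l*np.sin(a)+n*np.cos(a))
def sh(w,d,z): return (-135-d*np.sin(w),17-d*np.cos(w),z)
obs=[(T,t(300,50),lambda a,w:(-100,-130,120)),(T,t(549,384),lambda a,w:(-100,130,120)),
(T,t(458,125),lambda a,w:(-150,-31,118)),(T,t(520,209),lambda a,w:(-150,31,118)),(T,t(420,153),lambda a,w:(-120,-31,118)),(T,t(452,155),lambda a,w:(-135,-17,118)),
(S,s(200,330),lambda a,w:(-120,31,118)),(S,s(303,345),lambda a,w:(-150,31,118)),(S,s(355,232),lambda a,w:(-150,-31,118)),(S,s(275,48),lambda a,w:(-100,-130,120)),(S,s(22,512),lambda a,w:(-100,130,120)),
(S,s(382,280),lambda a,w:sh(w,34,130)),(S,s(325,128),lambda a,w:sh(w,17,181)),(T,t(517,143),lambda a,w:sh(w,36,176)),
(T,t(190,32),lambda a,w:lid(a,204,-132)),(T,t(478,418),lambda a,w:lid(a,204,132)),(T,t(352,118),lambda a,w:lid(a,254,-32,4)),(T,t(396,180),lambda a,w:lid(a,254,6,4))]
def W(p,q):
    c,s_=np.cos(p[2]),np.sin(p[2]);return np.array([p[0]+(c*q[0]-s_*q[1])/1e3,p[1]+(s_*q[0]+c*q[1])/1e3,q[2]/1e3])
if __name__=='__main__':
    f=lambda p:np.concatenate([np.subtract(proj(c,W(p,g(p[3],p[4]))),uv) for c,uv,g in obs])
    o=least_squares(f,[.45,.2,np.radians(-145+0),.8,1.2],loss='soft_l1');p=o.x
    print(p,np.degrees(p[2]));print(f(p).reshape(-1,2).round(1).tolist());np.save('/tmp/p.npy',p)
    for n,q in dict(hole=(-135,-17,118),leg=(-135,17,118),top=sh(p[4],17,184.5),tip=sh(p[4],34,130),edge=lid(p[3],204,0),tab=lid(p[3],254,-13,4),hinge=(100,0,120)).items(): print(n,W(p,q).round(4))
E
python3 fit.py
```

```text
[ 0.56434123  0.15872509 -4.03899859  0.66870353  1.32071175] -231.41757255428118
[[-0.1, -0.4], [0.1, -0.6], [0.1, 0.3], [-0.5, -1.1], [-0.1, 0.5], [0.1, 0.9], [-0.2, 0.1], [-0.6, 0.3], [-0.6, 0.3], [0.1, -0.1], [0.4, 0.4], [-0.5, 0.2], [-0.1, 0.3], [0.5, -1.5], [-1.1, -0.2], [-0.5, 1.2], [0.7, -0.0], [0.5, -1.3]]
hole [0.6618 0.0638 0.118 ]
leg [0.6352 0.0426 0.118 ]
top [0.6488 0.0323 0.1845]
tip [0.6624 0.0221 0.13  ]
edge [0.5972 0.1176 0.2559]
tab [0.6349 0.0912 0.2806]
hinge [0.502  0.2369 0.12  ]
```

```bash
cat > go.py <<'E'
import sys
from fit import *
from scipy.spatial.transform import Rotation as R
# args: chest x,y,z mm ; tool-y angle in chest deg
x,y,z,a=map(float,sys.argv[1:5]);p=np.load('/tmp/p.npy')
s=sense();M=np.array(s['ee_rot']);th=p[2]+np.radians(a)
Y=np.array([np.cos(th),np.sin(th),0]);Z=np.array([0,0,-1.]);G=np.c_[np.cross(Y,Z),Y,Z]
d=M.T@(W(p,(x,y,z))-s['tcp_pos']);rv=R.from_matrix(M.T@G).as_rotvec(degrees=True)
q=np.array(s['tcp_pos'])-[p[0],p[1],0];c,k=np.cos(p[2]),np.sin(p[2])
print('delta',d.round(4).tolist(),rv.round(2).tolist(),'| now chest',(1e3*np.array([c*q[0]+k*q[1],-k*q[0]+c*q[1],q[2]])).round(1).tolist(),'t',s['time_s'],'F',np.round(s['wrist_force'],1).tolist(),'j',np.round(s['joints'],1).tolist())
E
python3 go.py -168 -30 360 90
```

```text
delta [0.6451, 0.3683, -0.1376] [0.11, -0.04, 33.54] | now chest [573.0, 19.8, 221.6] t 0.1 F [-0.6, -0.4, -0.2] j [87.0, 22.1, 0.4, -0.0, -68.4, -14.8]
```

Units first: shifts go in cm and turns go in units of 10 degrees. So -0.138 m is -13.8, 0.28 m is 28, 33.5 degrees is 3.35.

>>> steer_hand(increments=[{"aperture": 0,"pos": [2,0,-5]},{"aperture": 0,"pos": [4,1,-10],"rot": [0,0,0.8]},{"aperture": 0,"pos": [8,3,-13.8],"rot": [0,0,1.6]},{"aperture": 0,"pos": [12,6,-13.8],"rot": [0,0,2.4]},{"aperture": 0,"pos": [16,9,-13.8],"rot": [0,0,3.35]},{"aperture": 0,"pos": [20,11,-13.8],"rot": [0,0,3.35]},{"aperture": 0,"pos": [24,13.7,-13.8],"rot": [0,0,3.35]},{"aperture": 0,"pos": [28,16,-13.8],"rot": [0,0,3.35]}])

```text
time_s: 0.9
tcp_pos: [0.4086, 0.3559, 0.3605]
ee_rot: [[0.625, -0.781, -0.0], [-0.781, -0.625, -0.0], [-0.0, 0.0, -1.0]]
wrist_force: [-0.1, 0.9, -0.4]
gripper_width: 0.356
gripper_force: 0.0
```

```bash
python3 go.py -168 -30 360 90
```

```text
delta [0.4193, -0.0281, 0.0004] [0.02, 0.01, 0.08] | now chest [251.3, -1.3, 360.5] t 0.9 F [-0.1, 0.9, -0.4] j [58.2, 10.1, 3.3, -0.0, -83.2, -19.5]
```

To row units: 0.419 m is 41.9, -0.028 m is -2.8.

>>> steer_hand(increments=[{"aperture": 0,"pos": [41.9,-2.8,0]},{"aperture": 0,"pos": [41.9,-2.8,0]},{"aperture": 0,"pos": [41.9,-2.8,0]},{"aperture": 0,"pos": [41.9,-2.8,0]},{"aperture": 0,"pos": [41.9,-2.8,0]},{"aperture": 0,"pos": [41.9,-2.8,0]},{"aperture": 0,"pos": [41.9,-2.8,0]},{"aperture": 0,"pos": [41.9,-2.8,0]}])

```text
time_s: 1.7
tcp_pos: [0.679, 0.0611, 0.36]
ee_rot: [[0.624, -0.781, -0.001], [-0.781, -0.624, -0.0], [-0.001, 0.001, -1.0]]
wrist_force: [0.6, 0.4, 0.4]
gripper_width: 0.003
gripper_force: 0.0
```

```bash
python3 go.py -168 -30 155 90
```

```text
delta [0.0203, -0.0014, 0.2049] [0.05, 0.04, 0.06] | now chest [-147.9, -28.7, 360.0] t 1.7 F [0.6, 0.4, 0.4] j [18.7, 25.3, 24.6, -0.0, -89.4, 20.0]
```

>>> steer_hand(increments=[{"aperture": 0,"pos": [2,-0.1,2]},{"aperture": 0,"pos": [2,-0.1,6]},{"aperture": 0,"pos": [2,-0.1,10]},{"aperture": 0,"pos": [2,-0.1,14]},{"aperture": 0,"pos": [2,-0.1,18]},{"aperture": 0,"pos": [2,-0.1,20.5]},{"aperture": 0,"pos": [2,-0.1,20.5]}])

```text
time_s: 2.4
tcp_pos: [0.6881, 0.0472, 0.1498]
ee_rot: [[0.624, -0.782, -0.011], [-0.782, -0.624, -0.002], [-0.005, 0.01, -1.0]]
wrist_force: [-0.1, 0.1, 0.3]
gripper_width: 0.003
gripper_force: 0.0
```

>>> steer_hand(increments=[{"aperture": 0,"pos": [0,0.7,0]},{"aperture": 0,"pos": [0,1.4,0]},{"aperture": 0,"pos": [0,2.1,0]},{"aperture": 0,"pos": [0,2.8,0]},{"aperture": 0,"pos": [0,3.5,0]},{"aperture": 0,"pos": [0,3.8,0]},{"aperture": 0,"pos": [0,3.8,0]}])

```text
time_s: 3.1
tcp_pos: [0.6614, 0.0237, 0.1561]
ee_rot: [[0.624, -0.781, 0.0], [-0.781, -0.624, 0.0], [0.0, -0.0, -1.0]]
wrist_force: [0.2, 0.9, 0.4]
gripper_width: 0.006
gripper_force: 0.1
```

```bash
python3 go.py -168 -30 155 90
python3 - <<'E'
from h import *
b=cap('side')['pixels'][130:220,240:330,::-1];cv2.imwrite('pics/s2.png',cv2.resize(b,(600,600),interpolation=cv2.INTER_CUBIC))
E
```

```text
delta [0.0019, -0.0384, 0.0011] [-0.02, -0.01, 0.03] | now chest [-166.1, 8.4, 156.1] t 3.1 F [0.2, 0.9, 0.4] j [16.0, 28.3, 0.8, -0.0, -62.4, 22.6]
```

View pics/s2.png

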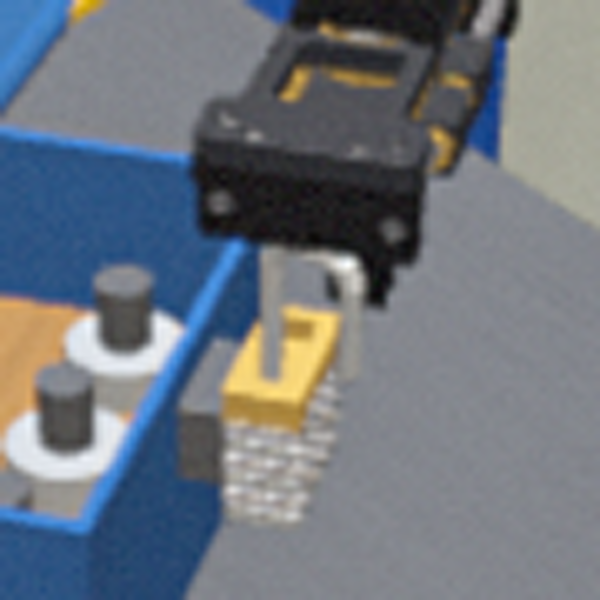

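The short leg moved toward the camera, tip now at crop (352,375). Next I'll compute its swing, then retreat.

```bash
python3 - <<'E'
from fit import *
p=np.load('/tmp/p.npy')
for w in np.arange(1.3,2.3,.1): print(round(w,1),np.round(proj(S,W(p,sh(w,34,130))),1))
E
```

```text
1.3 [293.6 182.3]
1.4 [293.6 183. ]
1.5 [293.4 183.8]
1.6 [293.1 184.5]
1.7 [292.7 185.3]
1.8 [292.1 186. ]
1.9 [291.5 186.6]
2.0 [290.7 187.3]
2.1 [289.7 187.8]
2.2 [288.7 188.3]
```

>>> steer_hand(increments=[{"aperture": 0,"pos": [0,-2,-1]},{"aperture": 0,"pos": [0,-3,-6]},{"aperture": 0,"pos": [0,-3,-11]},{"aperture": 0,"pos": [0,-3,-16]},{"aperture": 0,"pos": [0,-3,-20]},{"aperture": 0,"pos": [0,-3,-20]}])

```text
time_s: 3.75
tcp_pos: [0.6873, 0.0427, 0.3637]
ee_rot: [[0.625, -0.781, 0.014], [-0.781, -0.625, 0.001], [0.008, -0.012, -1.0]]
wrist_force: [0.7, -0.0, 0.4]
gripper_width: 0.003
gripper_force: 0.0
```

```bash
python3 go.py -50 40 300 90
```

```text
delta [-0.1179, 0.0643, 0.062] [-0.68, -0.44, 0.07] | now chest [-167.4, -23.7, 363.7] t 3.75 F [0.7, -0.0, 0.4] j [17.0, 25.5, 25.5, 0.2, -89.1, 21.6]
```

>>> steer_hand(increments=[{"aperture": 0,"pos": [-5,3,0]},{"aperture": 0,"pos": [-9,6,1]},{"aperture": 0,"pos": [-12.9,6.4,4]},{"aperture": 0,"pos": [-12.9,6.4,8]},{"aperture": 0,"pos": [-12.9,6.4,8]},{"aperture": 0,"pos": [-12.9,6.4,8]}])

```text
time_s: 4.35
tcp_pos: [0.5551, 0.1034, 0.2758]
ee_rot: [[0.625, -0.781, -0.0], [-0.781, -0.625, -0.002], [0.001, 0.001, -1.0]]
wrist_force: [-0.5, 0.2, 2.0]
gripper_width: 0.003
gripper_force: 0.0
```

```bash
python3 go.py -38 40 140 90
```

```text
delta [0.0004, -0.0019, 0.1358] [0.08, -0.06, 0.09] | now chest [-37.5, 41.7, 275.8] t 4.35 F [-0.5, 0.2, 2.0] j [27.0, 14.3, -3.1, 0.1, -72.7, 11.6]
```

To row units: 0.134 m is 13.4, 0.126 m is 12.6.

>>> steer_hand(increments=[{"aperture": 0,"pos": [0,0,1.8]},{"aperture": 0,"pos": [0,0,3.6]},{"aperture": 0,"pos": [0,0,5.4]},{"aperture": 0,"pos": [0,0,7.2]},{"aperture": 0,"pos": [0,0,9]},{"aperture": 0,"pos": [0,0,10.8]},{"aperture": 0,"pos": [0,0,12.6]},{"aperture": 0,"pos": [0,0,13.4]}])

```text
time_s: 5.15
tcp_pos: [0.5586, 0.1037, 0.1435]
ee_rot: [[0.624, -0.781, 0.006], [-0.781, -0.624, 0.001], [0.003, -0.005, -1.0]]
wrist_force: [2.3, -1.5, 5.6]
gripper_width: 0.008
gripper_force: 1.9
```

>>> steer_hand(increments=[{"aperture": 0,"pos": [0,0,0.4]},{"aperture": 0,"pos": [0,0,0.8]},{"aperture": 0,"pos": [0,0,0.8]}])

```text
time_s: 5.45
tcp_pos: [0.5556, 0.1039, 0.1342]
ee_rot: [[0.624, -0.781, 0.002], [-0.781, -0.624, 0.001], [0.001, -0.002, -1.0]]
wrist_force: [1.5, 0.5, 2.1]
gripper_width: 0.009
gripper_force: 1.4
```

```bash
python3 go.py -38 40 132 90
```

```text
delta [0.0006, -0.001, 0.0022] [-0.12, -0.03, 0.05] | now chest [-37.4, 41.0, 134.2] t 5.45 F [1.5, 0.5, 2.1] j [27.0, 20.8, -15.2, 0.0, -53.8, 11.6]
```

>>> steer_hand(increments=[{"aperture": 0,"pos": [0,0,0.2]},{"aperture": 0,"pos": [0,0,0.4]},{"aperture": 0,"pos": [0,0,0.4]}])

```text
time_s: 5.75
tcp_pos: [0.5556, 0.1039, 0.1323]
ee_rot: [[0.625, -0.78, 0.003], [-0.78, -0.625, 0.0], [0.002, -0.003, -1.0]]
wrist_force: [-0.2, -1.3, 13.1]
gripper_width: 0.006
gripper_force: 6.3
```

>>> steer_hand(increments=[{"aperture": 0,"pos": [0,0,0.2]},{"aperture": 0,"pos": [0,0,0.2]}])

```text
time_s: 5.95
tcp_pos: [0.5557, 0.1038, 0.1322]
ee_rot: [[0.626, -0.78, 0.004], [-0.78, -0.626, 0.0], [0.003, -0.003, -1.0]]
wrist_force: [-3.9, -1.2, 21.6]
gripper_width: 0.003
gripper_force: 10.5
```

Lid on its stop (21 N at z 0.132). Lift, open, and look again at the shackle.

>>> steer_hand(increments=[{"aperture": 0,"pos": [0,0,-4]},{"aperture": 1,"pos": [0,0,-9]},{"aperture": 1,"pos": [-3,0,-12]},{"aperture": 1,"pos": [-8,0,-12]},{"aperture": 1,"pos": [-10,0,-12]},{"aperture": 1,"pos": [-10,0,-12]}])

```text
time_s: 6.55
tcp_pos: [0.4893, 0.183, 0.247]
ee_rot: [[0.627, -0.779, -0.003], [-0.779, -0.627, -0.0], [-0.002, 0.003, -1.0]]
wrist_force: [0.4, 0.0, 0.2]
gripper_width: 0.375
gripper_force: 0.0
```

```bash
python3 - <<'E'
from h import *
c=cap('top');a=cv2.resize(c['pixels'][150:230,190:270,::-1],(400,400),interpolation=cv2.INTER_CUBIC)
c=cap('side');b=cv2.resize(c['pixels'][150:220,250:320,::-1],(400,400),interpolation=cv2.INTER_CUBIC)
cv2.imwrite('pics/b3.png',np.hstack([a,b]))
E
python3 go.py -151.6 20.9 250 76.9
```

```text
delta [0.2152, -0.0217, -0.0034] [0.14, 0.03, 13.21] | now chest [63.6, 43.0, 246.8] t 6.65 F [0.7, 0.2, -0.2] j [38.0, 11.2, -11.3, -0.0, -67.6, 0.7]
```

View pics/b3.png

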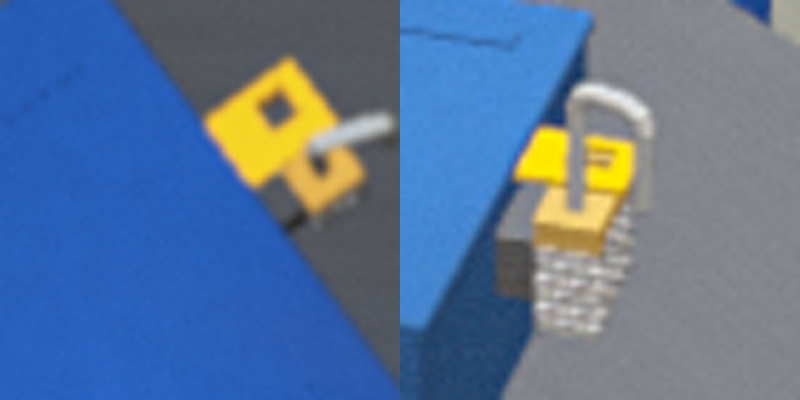

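Lid closed, tab over the padlock. The crown runs from (318,141) to (388,121) in the top crop. Next I'll check the swing.

```bash
python3 - <<'E'
from fit import *
p=np.load('/tmp/p.npy')
c=lambda x,y:(190+x/5-.4,150+y/5-.4); s=lambda x,y:(250+(x-400)/5.714-.41,150+y/5.714-.41)
print(c(389,120),s(643,207),s(610,92), 'hole tab',c(277,109),proj(T,W(p,(-135,-17,124))))
for w in np.arange(1.5,2.2,.1): print(round(w,2),*[np.round(v,1) for v in(proj(T,W(p,sh(w,36,176))),proj(S,W(p,sh(w,34,130))),proj(S,W(p,sh(w,17,182))))])
E
```

```text
(267.40000000000003, 173.6) (292.1171263563178, 185.81681134056703) (286.3418375918796, 165.690805040252) hole tab (245.0, 171.4) (np.float64(245.10572461014416), np.float64(171.30964286973992))
1.5 [265.1 168.2] [293.4 183.8] [287.2 165.1]
1.6 [266.1 169.5] [293.1 184.5] [287.1 165.5]
1.7 [267.  170.9] [292.7 185.3] [286.8 165.8]
1.8 [267.8 172.3] [292.1 186. ] [286.5 166.2]
1.9 [268.3 173.8] [291.5 186.6] [286.2 166.5]
2.0 [268.8 175.4] [290.7 187.3] [285.8 166.8]
2.1 [269. 177.] [289.7 187.8] [285.3 167.1]
2.2 [269.1 178.6] [288.7 188.3] [284.8 167.3]
```

>>> steer_hand(increments=[{"aperture": 1,"pos": [5,-0.5,0],"rot": [0,0,0.4]},{"aperture": 1,"pos": [10,-1,0],"rot": [0,0,0.8]},{"aperture": 1,"pos": [15,-2,0],"rot": [0,0,1.3]},{"aperture": 1,"pos": [20,-2.2,0],"rot": [0,0,1.3]},{"aperture": 1,"pos": [21.5,-2.2,0],"rot": [0,0,1.3]},{"aperture": 1,"pos": [21.5,-2.2,0],"rot": [0,0,1.3]},{"aperture": 1,"pos": [21.5,-2.2,0],"rot": [0,0,1.3]}])

```text
time_s: 7.35
tcp_pos: [0.643, 0.0267, 0.2465]
ee_rot: [[0.431, -0.902, -0.002], [-0.902, -0.431, -0.0], [-0.001, 0.002, -1.0]]
wrist_force: [-0.9, -0.9, 0.7]
gripper_width: 0.987
gripper_force: 0.0
```

```bash
python3 go.py -151.6 20.9 161 76.9
```

```text
delta [-0.0005, 0.0, 0.0855] [0.12, 0.05, 0.06] | now chest [-152.2, 20.8, 246.5] t 7.35 F [-0.9, -0.9, 0.7] j [16.7, 23.1, 5.6, -0.0, -72.6, 8.8]
```

To row units: 0.085 m is 8.5, 0.06 m is 6.

>>> steer_hand(increments=[{"aperture": 1,"pos": [0,0,3]},{"aperture": 1,"pos": [0,0,6]},{"aperture": 1,"pos": [0,0,8.5]},{"aperture": 1,"pos": [0,0,8.5]},{"aperture": 0.5,"pos": [0,0,8.5]},{"aperture": 0,"pos": [0,0,8.5]},{"aperture": 0,"pos": [0,0,8.5]},{"aperture": 0,"pos": [0,0,8.5]}])

```text
time_s: 8.15
tcp_pos: [0.644, 0.0277, 0.164]
ee_rot: [[0.433, -0.901, 0.002], [-0.901, -0.433, 0.001], [0.0, -0.002, -1.0]]
wrist_force: [0.2, 0.4, -0.0]
gripper_width: 0.725
gripper_force: 0.0
```

>>> steer_hand(increments=[{"aperture": 0},{"aperture": 0},{"aperture": 0},{"aperture": 0}])

```text
time_s: 8.55
tcp_pos: [0.6435, 0.0274, 0.1625]
ee_rot: [[0.433, -0.902, -0.0], [-0.902, -0.433, -0.0], [-0.0, 0.0, -1.0]]
wrist_force: [0.3, -0.9, -0.4]
gripper_width: 0.356
gripper_force: 0.0
```

```bash
python3 go.py -151.6 20.9 161 76.9
```

```text
delta [-0.0002, 0.001, 0.0015] [0.01, 0.0, 0.15] | now chest [-152.1, 20.0, 162.5] t 8.55 F [0.3, -0.9, -0.4] j [16.8, 26.4, -1.5, 0.0, -62.1, 8.8]
```

>>> steer_hand(increments=[{"aperture": 0},{"aperture": 0},{"aperture": 0},{"aperture": 0},{"aperture": 0},{"aperture": 0}])

```text
time_s: 9.15
tcp_pos: [0.6434, 0.0273, 0.1625]
ee_rot: [[0.433, -0.902, -0.0], [-0.902, -0.433, -0.0], [-0.0, 0.0, -1.0]]
wrist_force: [-0.2, -0.7, 0.4]
gripper_width: 0.09
gripper_force: 30.0
```

```bash
python3 - <<'E'
from fit import *
from scipy.spatial.transform import Rotation as R
p=np.load('/tmp/p.npy');s=sense();M=np.array(s['ee_rot']);th=np.arctan2(M[1,1],M[0,1])
a=np.degrees(th-p[2])%180; w0=np.radians(180-a);print('w',w0)
L=W(p,(-135,17,0))
for w in np.linspace(w0,0,14)[1:]:
    Rz=R.from_euler('z',w0-w).as_matrix();q=L+Rz@(W(p,sh(w0,17,0))-L);q[2]=s['tcp_pos'][2]
    t=W(p,sh(w,17,0));t[2]=q[2]
    print(round(w,2),(M.T@(t-s['tcp_pos'])).round(4).tolist(),R.from_matrix(M.T@Rz@M).as_rotvec(degrees=True).round(1).tolist())
E
```

```text
w 1.7967670479855515
1.66 [-0.0004, -0.0016, -0.0] [-0.0, 0.0, -7.9]
1.52 [-0.0009, -0.0039, -0.0] [-0.0, 0.0, -15.8]
1.38 [-0.0017, -0.0061, -0.0] [-0.0, 0.0, -23.8]
1.24 [-0.0028, -0.0082, -0.0] [-0.0, 0.0, -31.7]
1.11 [-0.0042, -0.0101, -0.0] [-0.0, 0.0, -39.6]
0.97 [-0.0058, -0.0118, -0.0] [-0.0, 0.0, -47.5]
0.83 [-0.0076, -0.0133, -0.0] [-0.0, 0.0, -55.4]
0.69 [-0.0097, -0.0145, -0.0] [-0.0, 0.0, -63.4]
0.55 [-0.0118, -0.0154, -0.0] [-0.0, 0.0, -71.3]
0.41 [-0.0141, -0.016, -0.0] [-0.0, 0.0, -79.2]
0.28 [-0.0164, -0.0162, -0.0] [-0.0, 0.0, -87.1]
0.14 [-0.0188, -0.0162, -0.0] [-0.0, 0.0, -95.0]
0.0 [-0.0211, -0.0158, -0.0] [-0.0, 0.0, -102.9]
```

Gripped firmly. Swing it round in two arcs.

To row units: -0.0118 m is -1.18, -0.0101 m is -1.01, -47.5 degrees is -4.75.

>>> steer_hand(increments=[{"aperture": 0,"pos": [-0.04,-0.16,0],"rot": [0,0,-0.79]},{"aperture": 0,"pos": [-0.09,-0.39,0],"rot": [0,0,-1.58]},{"aperture": 0,"pos": [-0.17,-0.61,0],"rot": [0,0,-2.38]},{"aperture": 0,"pos": [-0.28,-0.82,0],"rot": [0,0,-3.17]},{"aperture": 0,"pos": [-0.42,-1.01,0],"rot": [0,0,-3.96]},{"aperture": 0,"pos": [-0.58,-1.18,0],"rot": [0,0,-4.75]},{"aperture": 0,"pos": [-0.58,-1.18,0],"rot": [0,0,-4.75]}])

```text
time_s: 9.85
tcp_pos: [0.6525, 0.0382, 0.1626]
ee_rot: [[0.957, -0.29, 0.002], [-0.29, -0.957, 0.0], [0.002, -0.001, -1.0]]
wrist_force: [2.1, -0.3, -1.8]
gripper_width: 0.09
gripper_force: 30.0
```

```bash
python3 - <<'E'
from fit import *
from scipy.spatial.transform import Rotation as R
p=np.load('/tmp/p.npy');s=sense();M=np.array(s['ee_rot']);th=np.arctan2(M[1,1],M[0,1])
w0=np.radians(180-np.degrees(th-p[2])%180);print('w',w0)
for w in [.83,.69,.55,.41,.28,.14,0]:
    Rz=R.from_euler('z',w0-w).as_matrix();t=W(p,sh(w,17,0));t[2]=s['tcp_pos'][2]
    print(round(w,2),(M.T@(t-s['tcp_pos'])).round(4).tolist(),R.from_matrix(M.T@Rz@M).as_rotvec(degrees=True).round(1).tolist())
E
```

```text
w 0.9675558957267838
0.83 [-0.001, -0.0015, -0.0] [0.0, -0.0, -7.9]
0.69 [-0.0015, -0.0038, 0.0] [0.0, -0.0, -15.9]
0.55 [-0.0023, -0.006, 0.0] [0.0, -0.0, -23.9]
0.41 [-0.0034, -0.0081, 0.0] [0.1, -0.0, -31.9]
0.28 [-0.0047, -0.0099, 0.0] [0.1, -0.0, -39.4]
0.14 [-0.0063, -0.0117, 0.0] [0.1, -0.0, -47.4]
0 [-0.0082, -0.0132, -0.0] [0.1, -0.1, -55.4]
```

To row units: -0.0132 m is -1.32, -0.0117 m is -1.17, -55.4 degrees is -5.54.

>>> steer_hand(increments=[{"aperture": 0,"pos": [-0.1,-0.15,0],"rot": [0,0,-0.79]},{"aperture": 0,"pos": [-0.15,-0.38,0],"rot": [0,0,-1.59]},{"aperture": 0,"pos": [-0.23,-0.6,0],"rot": [0,0,-2.39]},{"aperture": 0,"pos": [-0.34,-0.81,0],"rot": [0,0,-3.19]},{"aperture": 0,"pos": [-0.47,-0.99,0],"rot": [0,0,-3.94]},{"aperture": 0,"pos": [-0.63,-1.17,0],"rot": [0,0,-4.74]},{"aperture": 0,"pos": [-0.82,-1.32,0],"rot": [0,0,-5.54]},{"aperture": 0,"pos": [-0.82,-1.32,0],"rot": [0,0,-5.54]}])

```text
time_s: 10.65
tcp_pos: [0.6491, 0.0541, 0.1627]
ee_rot: [[0.784, 0.621, 0.004], [0.621, -0.784, 0.002], [0.004, 0.001, -1.0]]
wrist_force: [4.4, 3.3, -2.4]
gripper_width: 0.092
gripper_force: 30.0
```

```bash
python3 go.py -135 0 162.5 0
python3 - <<'E'
from h import *
c=cap('top');a=cv2.resize(c['pixels'][150:200,220:270,::-1],(400,400),interpolation=cv2.INTER_CUBIC)
c=cap('side');b=cv2.resize(c['pixels'][150:210,250:310,::-1],(400,400),interpolation=cv2.INTER_CUBIC)
cv2.imwrite('pics/b4.png',np.hstack([a,b]))
E
```

```text
delta [-0.001, 0.0004, 0.0002] [-0.39, -0.08, 179.83] | now chest [-134.6, -1.0, 162.7] t 10.65 F [4.4, 3.3, -2.4] j [19.0, 27.0, -0.6, -0.0, -62.2, 109.5]
```

View pics/b4.png

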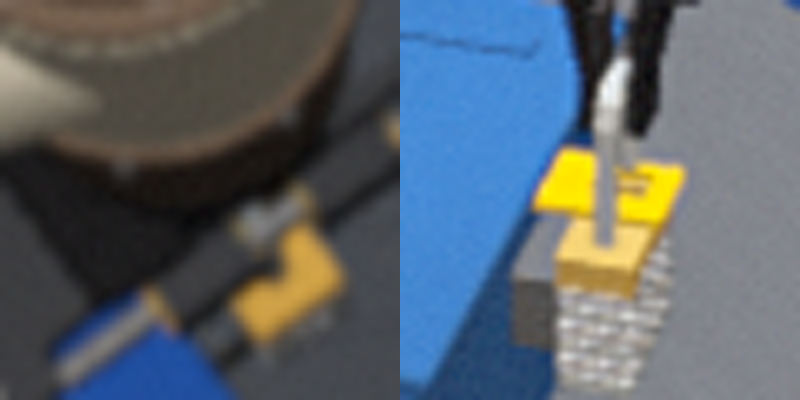

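Shackle aligned: the short leg is hidden behind the long leg, with the hole just below at (632,185). Push down in the grip.

>>> steer_hand(increments=[{"aperture": 0,"pos": [0,0,0.3]},{"aperture": 0,"pos": [0,0,0.6]},{"aperture": 0,"pos": [0,0,0.9]},{"aperture": 0,"pos": [0,0,1.2]},{"aperture": 0,"pos": [0,0,1.5]},{"aperture": 0,"pos": [0,0,1.5]}])

```text
time_s: 11.35
tcp_pos: [0.6506, 0.0543, 0.1523]
ee_rot: [[0.784, 0.621, 0.009], [0.621, -0.784, 0.002], [0.008, 0.004, -1.0]]
wrist_force: [0.4, 5.0, 10.4]
gripper_width: 0.093
gripper_force: 30.0
```

```bash
python3 go.py -135 0 139.5 0
```

```text
delta [-0.0024, -0.0005, 0.0128] [-0.76, -0.37, 179.8] | now chest [-135.4, -2.2, 152.3] t 11.35 F [0.4, 5.0, 10.4] j [19.0, 27.4, -1.4, 0.1, -60.6, 109.4]
```

>>> steer_hand(increments=[{"aperture": 0,"pos": [0,0,0.3]},{"aperture": 0,"pos": [0,0,0.6]},{"aperture": 0,"pos": [0,0,0.9]},{"aperture": 0,"pos": [0,0,0.9]},{"aperture": 0,"pos": [0,0,0.9]}])

```text
time_s: 11.85
tcp_pos: [0.6498, 0.0543, 0.1402]
ee_rot: [[0.784, 0.62, 0.006], [0.62, -0.785, 0.002], [0.007, 0.002, -1.0]]
wrist_force: [4.4, 5.6, 2.0]
gripper_width: 0.091
gripper_force: 30.0
```

```bash
python3 go.py -135 0 139.5 0
```

```text
delta [-0.0017, 0.0, 0.0007] [-0.58, -0.18, 179.74] | now chest [-135.0, -1.7, 140.2] t 11.85 F [4.4, 5.6, 2.0] j [19.0, 28.1, -2.2, -0.0, -59.4, 109.4]
```

To row units: 0.003 m is 0.3.

>>> steer_hand(increments=[{"aperture": 0,"pos": [0,0,0.3]},{"aperture": 0,"pos": [0,0,0.3]}])

```text
time_s: 12.05
tcp_pos: [0.6505, 0.0542, 0.1399]
ee_rot: [[0.784, 0.621, 0.008], [0.621, -0.784, 0.002], [0.008, 0.004, -1.0]]
wrist_force: [-0.7, 5.6, 11.4]
gripper_width: 0.089
gripper_force: 30.0
```

>>> steer_hand(increments=[{"aperture": 1,"pos": [0,0,-0.3]},{"aperture": 1,"pos": [0,0,-0.3]},{"aperture": 1,"pos": [0,0,-0.3]},{"aperture": 1,"pos": [0,0,-0.3]},{"aperture": 1,"pos": [0,0,-0.3]},{"aperture": 1,"pos": [0,0,-0.3]},{"aperture": 1,"pos": [0,0,-0.3]},{"aperture": 1,"pos": [0,0,-0.3]}])

```text
time_s: 12.85
tcp_pos: [0.6476, 0.0528, 0.1384]
ee_rot: [[0.782, 0.623, -0.0], [0.623, -0.782, -0.0], [-0.0, -0.0, -1.0]]
wrist_force: [-0.5, -0.4, 0.0]
gripper_width: 0.736
gripper_force: 0.0
```

>>> steer_hand(increments=[{"aperture": 1,"pos": [0,0,-2]},{"aperture": 1,"pos": [0,0,-6]},{"aperture": 1,"pos": [0,0,-11]},{"aperture": 1,"pos": [0,0,-16]},{"aperture": 1,"pos": [5,0,-16]},{"aperture": 1,"pos": [-10,0,-16]},{"aperture": 1,"pos": [-15,0,-16]},{"aperture": 1,"pos": [-15,0,-16]}])

```text
time_s: 13.65
tcp_pos: [0.5692, -0.0099, 0.2958]
ee_rot: [[0.782, 0.624, -0.005], [0.624, -0.782, -0.002], [-0.005, -0.001, -1.0]]
wrist_force: [0.1, -0.6, 1.1]
gripper_width: 1.001
gripper_force: 0.0
```

```bash
python3 - <<'E'
from h import *
c=cap('top');a=cv2.resize(c['pixels'][150:200,220:270,::-1],(400,400),interpolation=cv2.INTER_CUBIC)
c=cap('side');b=cv2.resize(c['pixels'][150:210,250:310,::-1],(400,400),interpolation=cv2.INTER_CUBIC)
cv2.imwrite('pics/b5.png',np.hstack([a,b]))
E
python3 - <<'E'
from fit import *
p=np.load('/tmp/p.npy')
for n in(162.5,184.5):
  for d in (-4,17,38): q=proj(T,W(p,sh(0,d,n)));q2=proj(S,W(p,sh(0,d,n)));print(n,d,'top crop',(q[0]-219.6)*8,(q[1]-149.6)*8,'side',400+(q2[0]-249.6)*6.667,(q2[1]-149.6)*6.667)
E
```

```text
162.5 -4 top crop 275.721985401173 254.1100612754583 side 601.2550821161609 149.3501724208868
162.5 17 top crop 230.62588048305747 194.45766823050394 side 616.1427197458789 120.06699875084446
162.5 38 top crop 185.72590922680365 135.0647175987683 side 630.5321075834947 91.76385532845298
184.5 -4 top crop 271.60094945550486 239.89894300067022 side 602.0152103305904 97.86062312788984
184.5 17 top crop 225.4984540885523 178.93483390567349 side 617.1056002504788 69.0418118852688
184.5 38 top crop 179.60097491776355 118.24183008707655 side 631.6837558931038 41.201237986203786
```

View pics/b5.png

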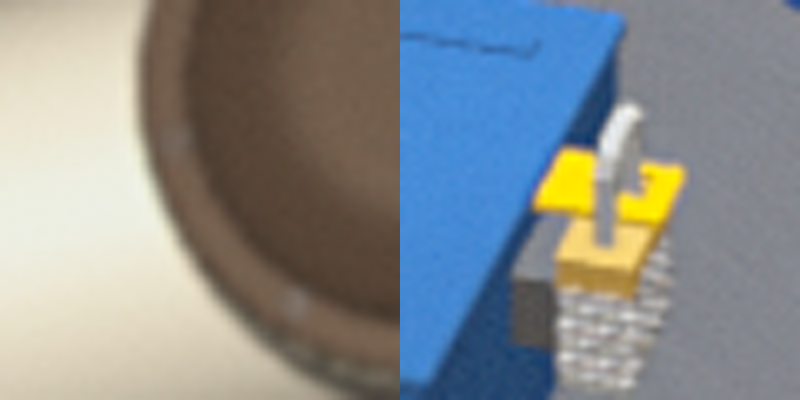

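The crown sits at side crop (618,120), matching the locked height, and runs in line with the hole. The lid is closed and the arm is clear.

```bash
python3 -c "
from station import r, cam, ticket, sense
print(ticket.finish_job())"
```

```text
the job is handed in; nothing more can be done
None
```

I closed the chest lid, swung the shackle over the hole and pushed it home, where it stayed down after release; the arm never went near the three bystanders, and the job is handed in (no verdict was returned).

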